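# Free the bayonet-locked wire spool from its spindle

### The job

Take the copper-coloured welding-wire spool with the orange hub off its pay-off stand and lay it flat, hub upward, inside the yellow tray. It is caught on a hidden bayonet: turn the hub a little at a time and try it gently upward until it comes free, never forcing it, then draw it straight up off the spindle. Set it down rather than dropping it, and leave everything else on the bench where it is.

Things in the scene. Friction and masses are not known exactly. Their poses are not given: they have to be found in the camera images.
- spool: Spool of copper-coloured wire, 0.35 to 0.65 kg, standing on the stand around its spindle. Origin: centre of its underside, z up along its axis. Two black flanges 120 mm in diameter, 5 mm thick, with undersides at z = 0 and 43 mm; copper winding 100 mm in diameter between them; raised orange hub on top. It is damaged if it bears on the stand with more than 60 N.
- hub (a point): On the spool's axis, 70 mm above its underside, in the round orange hub to grip from above: 50 mm in diameter, 48 to 84 mm above the spool's underside, so it stands 36 mm proud of the upper flange (keep fingertips 3 mm off the flange). Its 24 mm bore has three keyways 16 mm wide, 120 degrees apart, one along the spool's +x, cut through the top and the bottom web only.
- stand: Pay-off stand, fixed to the bench: grey base 160 x 160 mm, with a square black pad (90 mm) whose top, on which the spool stands, is 30 mm above the bench. Origin: centre of the underside, on the spindle's axis. The upright steel spindle is 20 mm in diameter. Three lugs on it, hidden inside the hub, reach 20 mm from the axis, are 7 mm wide and 6 mm high, undersides 41.5 mm above the bench.
- pad (a point): Middle of the pad's top. Bayonet: at any angle the spool lifts 5 mm in free play and then stops hard under the lugs, unless its keyways are within about 0.17 rad of them; then it slides right off. It never starts free, turns freely both ways without stops, and meets a free angle within a third of a turn (2.1 rad) either way. The lugs' angle cannot be seen and differs every time.
- spindle_top (a point): Top of the spindle, 132 mm above the bench, 18 mm above the hub's top at the start. The spool is clear of the spindle when its underside is higher than this.
- tray: Yellow open tray, fixed to the bench, 200 x 200 x 35 mm outside, walls and floor 5 mm thick (inner floor 5 mm above the bench). Origin: centre of its underside; axes along its sides.
- spare: Grey closed spare reel lying flat, 110 mm in diameter, 40 mm high; bystander, must stay where it is; origin at its underside centre
- hammer: Hammer lying on the bench, 200 mm long; bystander, must stay where it is
- wrench: Wrench lying on the bench, 170 mm long; bystander, must stay where it is
- can: Can, 66 mm in diameter, 110 mm high; bystander, must stay where it is; origin at its underside centre
- jar: Amber jar, 70 mm in diameter, 90 mm high; bystander, must stay where it is; origin at its underside centre
- dolly: Dark steel panel-beating block, 100 x 60 x 45 mm; bystander, must stay where it is; origin at its underside centre
- sandblock: Black rubber sanding block, 130 x 65 x 35 mm; bystander, must stay where it is; origin at its underside centre
Things that resemble listed ones, but are neither listed nor needed, are in the scene too. Of the things that look like the stand, the middle-sized one is meant.

How it is judged:
By the outcome, as a careful person would: the job done as asked, in the order asked, and still so for the second after the job is handed in, with the robot touching nothing.
It also fails if it takes over 72 s, if anything falls off the work surface, if the arm or the gripper's body presses on something with over 40 N, if the wrist force passes 120 N, or if a joint passes its speed limit or range.

### The arm

A 7-joint arm with a two-finger parallel gripper is mounted at the origin on the work surface. World frame = base frame: x ahead of the robot, y to its left, z up, the work surface at z = 0. Lengths are in m, angles in rad, forces in N, time in s.
With the tool pointing down it reaches from about 0.4 to 0.85 m from the base axis. Payload 4.4 kg.
Tool frame: the origin (TCP) lies at the very end of the fingers, on their centre line; the grasp point (between the pads) lies 19 mm behind it (ctrl.tcp_to_grasp is the distance from the TCP to the grasp point, in m); z points along the fingers, y is the direction in which the jaws open and shut (so a half turn about z gives the same grasp; the last joint's range is limited). The gripper opens to 94 mm and grips with 3 to 60 N. Pads are 16 mm wide; open, the fingers measure 119 mm over their backs; the gripper's body (75 mm by 177 mm) begins 78 mm behind the grasp point.
Start: joints at [-1.257, 0.628, 0.038, 1.517, -0.027, 0.996, -0.02], TCP at [0.241, 0.604, 0.175] pointing down, gripper open.
Joint ranges: [-3.06, 3.06], [-0.37, 2.12], [-1.25, 1.32], [0.18, 2.47], [-1.1, 4.24], [0.23, 1.98], [-2.94, 2.94]. Speed limits (rad/s): [2.57, 2.57, 3.14, 3.14, 3.14, 3.14, 3.14].

### API

Orientations are given as a unit quaternion [x, y, z, w].
In Python, from bench import ctrl gives the robot as it stands.
- The arm moves only by the tool play_rows, never from a script. Its argument "deltas" is a list of rows, each an object with "travel": the shift along the tool's x, y, z in mm, a list of three; "dr": the turn, a rotation vector about the tool's x, y, z in degrees, a list of three; "grip": the finger opening in mm, from 0 to 94. A call has exactly 10 rows; each row is the pose to reach, as a shift and turn from the pose measured when the call began, along the tool's axes at that moment; what a row does not reach only later rows make up. A row lasts 1/12 s, in which the tool goes at most 41.7 mm and 7.16 degrees, less where a joint would pass 70% of its speed; a pose out of reach is approached as far as the arm can. A call with a gripper value outside its range is refused whole. The fingers move at their own pace and stop on an object; "squeeze" is the grip in N (left out, the last holds). Time passes only in rows, so rows that repeat a pose let the fingers close, or fill a call up. It gives the time, the measured TCP pose, the force and the opening at its end, in the units of the state.
- ctrl.sense(): the state, without advancing time (a new reading comes with each control period).
- ctrl.get_image(name): name is "scene" or "top" or "wrist"; returns (picture, depth): 400x640x3 uint8, red, green, blue; 400x640 float32, m along the optical axis (not along the pixel's ray), 0 where there is no reading.
- ctrl.camera_model(name): a dict with "vfov" (degrees; the focal length in pixels is half the picture's height over the tangent of half this angle, whatever the lens; pixels are square), "cx", "cy" (the principal point, pixels), "rvec" (rotation vector, rad) and "tvec" (3), from world to camera coordinates, as OpenCV has them; the wrist camera has in their place "hand_eye" (4x4, takes a point from camera to tool coordinates, whose origin is the TCP and whose axes are the flange's). Camera axes: x right, y down, z forward; pixel columns grow to the right and rows downward; lengths in m; the calibration is good to about 2 mm. A picture is of the moment at which its call begins: read the wrist's pose just before it. camera_model takes no time and is no camera call.
- ctrl.finish_job(): hands the job in, once; it reports no verdict.
Trained networks look in the newest picture that a camera, given by its name, has taken for a name from the list of things; names that differ only in an ending like _2 or _b are one class to them, and where a whole thing is asked for, a point or a joint stands for the part that bears it (a point fixed in the world has none). Each returns a list of dicts, best first, with "p" (0 to 1); they miss things now and then, are a little off and sometimes report something else, mostly with a low value. They report only what shows in the picture. A call takes as long as a camera call. They do not tell look-alikes from the thing itself.
- ctrl.masks_of(camera, name): "pixels" (400x640 bool, what is visible of it) and "bbox" ([left, top, right, bottom] in pixels, round what is visible of it).
The state is a dict: "t": time; "joints": joint angles; "qvel": joint speeds; "joint_efforts": joint torques, N m; "position": TCP position; "eef_rot": TCP orientation; "force": force on the tool from outside, world axes, zero at the start; "moment": the same for the moment, N m; "finger_gap": finger opening in m.
Only numpy, scipy, OpenCV 4.12 (cv2) and the standard library are available. Lean on these libraries where they do the work, as an engineer would, in place of code of your own. Each camera call takes 0.05 s, during which the arm holds its last target. There are 200 camera calls.

## Working session

There is one attempt and no reset: what is moved stays moved. The work goes in short steps, Python scripts to look and compute and a tool call to move; the robot and the scene stay as the last step left them, time stands still between calls to the robot, and variables do not carry over. Pictures are saved under pics/ and viewed, about 8 in all and at most 12, crops included, and the job is handed in when it is done.

Besides the shell and the picture viewer there is one more tool, called after "Request:" as name(argument=value, ...), one argument or row to a line, values as JSON. play_rows: Moves the arm, as the interface text tells. Its arguments: {"type":"object","properties":{"deltas":{"type":"array"},"squeeze":{"type":"number"}},"required":["deltas"]}

```bash
mkdir -p pics
cat > h.py <<'E'
import numpy as np, cv2
from scipy.spatial.transform import Rotation as R
from bench import ctrl
def cloud(name):
    s=ctrl.sense(); im,d=ctrl.get_image(name); m=ctrl.camera_model(name)
    f=200/np.tan(np.radians(m['vfov'])/2)
    v,u=np.mgrid[:400,:640]
    P=np.stack([(u-m['cx'])/f*d,(v-m['cy'])/f*d,d],-1)
    if 'hand_eye' in m:
        T=np.array(m['hand_eye']); P=P@T[:3,:3].T+T[:3,3]
        P=P@R.from_quat(s['eef_rot']).as_matrix().T+s['position']
    else:
        P=(P-np.array(m['tvec']))@R.from_rotvec(m['rvec']).as_matrix()
    P[d==0]=np.nan
    return im,d,P
def save(im,n): cv2.imwrite(f'pics/{n}.png',cv2.cvtColor(im,cv2.COLOR_RGB2BGR))
E
python3 - <<'E'
from h import *
s=ctrl.sense(); print({k:np.round(v,3) for k,v in s.items()})
for c in ['top','scene']:
    im,d,P=cloud(c); save(im,c)
    for n in ['spool','hub','stand','tray','spare','can','jar']:
        for r in ctrl.masks_of(c,n)[:4]:
            q=P[r['pixels']]; q=q[~np.isnan(q[:,0])]
            print(c,n,round(r['p'],2),np.array(r['bbox']).astype(int),np.round(np.median(q,0),3),'z95',np.round(np.percentile(q[:,2],95),3)if len(q) else 0, np.round(q.max(0)-q.min(0),3) if len(q) else 0)
E
```

```text
{'t': np.float64(0.0), 'joints': array([-1.257,  0.629,  0.038,  1.518, -0.027,  0.996, -0.02 ]), 'qvel': array([-0.   ,  0.   ,  0.   , -0.001, -0.001, -0.   ,  0.001]), 'joint_efforts': array([ 0.0000e+00, -5.4975e+01,  1.1440e+00, -1.8665e+01, -5.2000e-02,
        2.3000e-02,  0.0000e+00]), 'position': array([0.241, 0.603, 0.174]), 'eef_rot': array([ 0.189,  0.982, -0.001, -0.   ]), 'force': array([-0.164, -0.918, -0.695]), 'moment': array([ 0.003,  0.014, -0.019]), 'finger_gap': np.float64(0.094)}
top spool 0.95 [381 168 423 208] [ 0.494 -0.224  0.078] z95 0.114 [0.119 0.117 0.093]
top hub 0.61 [381 170 424 210] [ 0.494 -0.227  0.078] z95 0.114 [0.119 0.132 0.115]
top stand 0.98 [380 235 472 326] [ 0.21  -0.296  0.038] z95 0.047 [0.283 0.285 0.192]
top stand 0.81 [367 161 435 220] [ 0.488 -0.215  0.026] z95 0.074 [0.197 0.2   0.143]
top stand 0.7 [307 204 351 220] [ 0.439 -0.004  0.007] z95 0.012 [0.036 0.166 0.019]
top stand 0.67 [234 243 275 283] [0.282 0.245 0.02 ] z95 0.027 [0.132 0.132 0.107]
top tray 0.73 [227 149 299 223] [0.529 0.209 0.006] z95 0.034 [0.229 0.23  0.049]
t
[... 490 characters left out ...]
0.117 0.118 0.097]
scene stand 0.89 [384 216 427 255] [0.29  0.253 0.019] z95 0.038 [0.139 0.145 0.107]
scene stand 0.83 [259 160 313 202] [ 0.533 -0.185  0.024] z95 0.033 [0.208 0.168 0.144]
scene stand 0.78 [300 110 363 165] [ 0.222 -0.287  0.035] z95 0.102 [0.277 0.3   0.191]
scene tray 0.91 [305 225 386 300] [0.53  0.206 0.005] z95 0.033 [0.233 0.233 0.047]
scene can 0.84 [359 323 385 354] [0.64  0.48  0.106] z95 0.112 [0.082 0.072 0.118]
scene can 0.3 [247 126 283 157] [ 0.474 -0.393  0.021] z95 0.028 [0.085 0.199 0.041]
scene jar 0.87 [218 129 243 158] [ 0.609 -0.474  0.06 ] z95 0.092 [0.099 0.164 0.104]
scene jar 0.49 [388 286 419 321] [0.471 0.447 0.043] z95 0.047 [0.104 0.068 0.06 ]
```

Run:
```python
from h import *
im,d,P=cloud('top')
save(cv2.resize(im[90:340,150:520],None,fx=2.15,fy=2.15,interpolation=cv2.INTER_CUBIC),'topcrop')
r=ctrl.masks_of('top','spool')[0]; q=P[r['pixels']]
for lo,hi in [(.105,.125),(.07,.085)]:
    k=q[(q[:,2]>lo)&(q[:,2]<hi)]; print(len(k),cv2.minEnclosingCircle(k[:,:2].astype(np.float32)),np.median(k[:,2]))
q=P[ctrl.masks_of('top','tray')[0]['pixels']]; k=q[(q[:,2]>.025)&(q[:,2]<.045)]
print('tray',cv2.minAreaRect(k[:,:2].astype(np.float32)))
for n in ['hammer','wrench','dolly','sandblock']:
    for r in ctrl.masks_of('top',n)[:2]: print(n,round(r['p'],2),r['bbox'],np.round(np.nanmedian(P[r['pixels']],0),3))
# tall things near path
m=(P[...,2]>.1)&(P[...,0]>.3)
n,l,st,c=cv2.connectedComponentsWithStats(m.astype(np.uint8))
for i in range(1,n):
    if st[i,4]>15: print(st[i],np.round(np.nanmedian(P[l==i],0),3),P[l==i][:,2].max())
```

```text
117 ((0.4956751763820648, -0.2301768958568573), 0.025330113247036934) 0.11317432203357518
896 ((0.496320515871048, -0.22947055101394653), 0.059742823243141174) 0.07829821369246062
tray ((0.5279626846313477, 0.20655466616153717), (0.20097604393959045, 0.20099502801895142), 11.402446746826172)
hammer 0.82 [442.7, 185.3, 505.1, 212.4] [ 0.466 -0.423  0.024]
wrench 0.76 [304.8, 208.4, 353.3, 221.1] [0.439 0.009 0.007]
wrench 0.67 [309.3, 98.0, 344.1, 132.3] [ 0.748 -0.006  0.04 ]
dolly 0.87 [180.8, 193.1, 205.7, 224.4] [0.459 0.436 0.044]
sandblock 0.82 [388.9, 96.9, 430.3, 123.8] [ 0.757 -0.275  0.034]
[ 442   33   97   74 5816] [ 0.818 -0.479  0.199] 0.20736685792960047
[ 107   45  121   83 8668] [0.827 0.472 0.169] 0.1774964010371583
[164 144  22  21 329] [0.624 0.471 0.11 ] 0.11743647362758451
[396 181  18  17 176] [ 0.495 -0.23   0.114] 0.13721202472189237
[ 88 196  22  33 590] [0.45  0.701 0.106] 0.12530857160905717
[110 196  21  33 567] [0.45  0.638 0.111] 0.12608528642866532
[ 512  199  103   49 3828] [ 0.38  -0.676  0.147] 0.1760878765256263
[ 53 266  16   3  26] [0.301 0.664 0.338] 0.34832417661972115
```

View pics/topcrop.png

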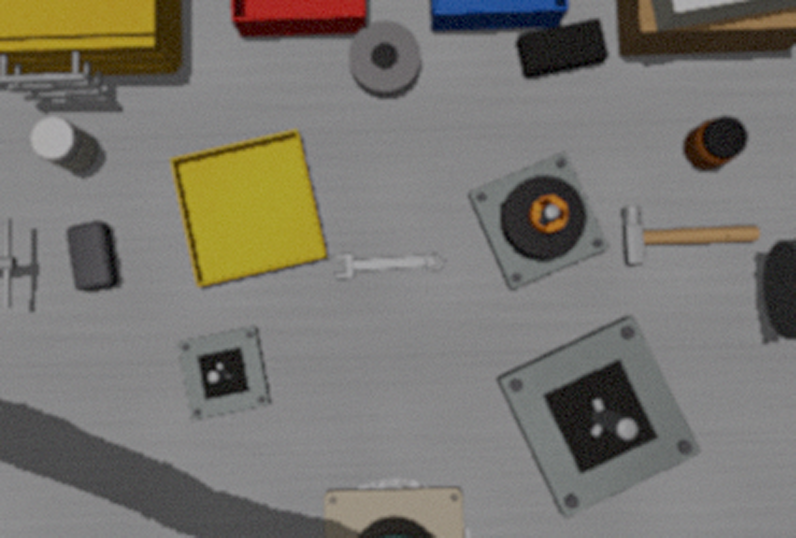

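Picture 1: three stand-like plates. The large empty one is at crop (600,415), the small empty one at (225,372), and the middle-sized one at (540,220), which carries the spool with the orange hub at (550,213), so that is the one meant. The yellow tray is at (250,210). The enlarged crop confirms it, with measured base sizes of about 0.16 m against 0.25 m and 0.10 m. I set out above the spool.

Request:
play_rows(
  deltas=[
    {"travel": [-33,-25,-10],"dr": [0,0,7]},
    {"travel": [-65,-50,-20],"dr": [0,0,14]},
    {"travel": [-98,-75,-30],"dr": [0,0,21]},
    {"travel": [-130,-100,-45],"dr": [0,0,28]},
    {"travel": [-163,-125,-45],"dr": [0,0,35]},
    {"travel": [-195,-150,-45],"dr": [0,0,42]},
    {"travel": [-228,-175,-45],"dr": [0,0,49]},
    {"travel": [-260,-200,-45],"dr": [0,0,56]},
    {"travel": [-293,-225,-45],"dr": [0,0,63]},
    {"travel": [-320,-245,-45],"dr": [0,0,70]},
  ],
)

```text
$.deltas[0]: bad value
```

```bash
cat >> h.py <<'E'
def to(xyz,show=True):
    s=ctrl.sense(); M=R.from_quat(s['eef_rot']).as_matrix()
    print('pos',np.round(s['position'],4),'travel mm',np.round(1000*M.T@(np.array(xyz)-s['position']),1))
    print('tool x,y,z world',np.round(M.T,3).tolist(),'q',np.round(s['joints'],2),'F',np.round(s['force'],1),'M',np.round(s['moment'],2),'gap',round(s['finger_gap'],4),'t',s['t'])
E
python3 -c "
from h import *
to([0.45,-.23,.24])"
```

```text
pos [0.241  0.6037 0.1753] travel mm [-503.2 -696.8  -64.8]
tool x,y,z world [[-0.929, 0.371, 0.0], [0.371, 0.929, 0.0], [-0.0, 0.0, -1.0]] q [-1.26  0.63  0.04  1.52 -0.03  1.   -0.02] F [-1.1  0.   0.2] M [-0.    0.02  0.04] gap 0.0941 t 1.15
```

Each row needs a grip value.

Request:
play_rows(
  deltas=[
    {"travel": [-33,-25,-10],"dr": [0,0,7],"grip": 94},
    {"travel": [-65,-50,-20],"dr": [0,0,14],"grip": 94},
    {"travel": [-98,-75,-30],"dr": [0,0,21],"grip": 94},
    {"travel": [-130,-100,-45],"dr": [0,0,28],"grip": 94},
    {"travel": [-163,-125,-45],"dr": [0,0,35],"grip": 94},
    {"travel": [-195,-150,-45],"dr": [0,0,42],"grip": 94},
    {"travel": [-228,-175,-45],"dr": [0,0,49],"grip": 94},
    {"travel": [-260,-200,-45],"dr": [0,0,56],"grip": 94},
    {"travel": [-293,-225,-45],"dr": [0,0,63],"grip": 94},
    {"travel": [-320,-245,-45],"dr": [0,0,70],"grip": 94},
  ],
)

```text
t: 1.98
position: [0.4487, 0.2545, 0.2208]
eef_rot: [0.721, 0.693, 0.0, 0.0]
force: [0.8, 0.4, -0.8]
finger_gap: 0.0941
```

```bash
python3 -c "
from h import *
to([0.44,-.23,.24])"
```

```text
pos [0.4487 0.2545 0.2208] travel mm [-484.4   10.1  -19.2]
tool x,y,z world [[0.039, 0.999, 0.0], [0.999, -0.039, 0.001], [0.001, 0.0, -1.0]] q [-0.86  0.41  0.42  1.84 -0.2   0.94 -0.4 ] F [ 0.8  0.4 -0.8] M [-0.07 -0.04  0.03] gap 0.0941 t 1.9833
```

Request:
play_rows(
  deltas=[
    {"travel": [-40,5,-2],"dr": [0,0,2],"grip": 94},
    {"travel": [-80,10,-4],"dr": [0,0,4],"grip": 94},
    {"travel": [-120,15,-6],"dr": [0,0,6],"grip": 94},
    {"travel": [-160,20,-8],"dr": [0,0,8],"grip": 94},
    {"travel": [-200,25,-10],"dr": [0,0,10],"grip": 94},
    {"travel": [-240,30,-12],"dr": [0,0,12],"grip": 94},
    {"travel": [-280,35,-14],"dr": [0,0,14],"grip": 94},
    {"travel": [-320,40,-16],"dr": [0,0,16],"grip": 94},
    {"travel": [-360,45,-18],"dr": [0,0,18],"grip": 94},
    {"travel": [-395,50,-20],"dr": [0,0,20],"grip": 94},
  ],
)

```text
t: 2.82
position: [0.4831, -0.1449, 0.2414]
eef_rot: [0.831, 0.556, 0.001, 0.001]
force: [0.9, -0.4, 0.3]
finger_gap: 0.0939
```

Run:
```python
from h import *
to([0.496,-.23,.18])
im,d,P=cloud('wrist'); save(im,'w1')
z=P[...,2]; g=(np.abs(P[...,0]-.496)<.08)&(np.abs(P[...,1]+.23)<.08)
for lo,hi in [(.105,.122),(.07,.085)]:
    k=P[g&(z>lo)&(z<hi)]
    if len(k)>10: print(len(k),cv2.minEnclosingCircle(k[:,:2].astype(np.float32)),np.median(k[:,2]))
```

```text
pos [ 0.4831 -0.1449  0.2414] travel mm [-73.8  44.2  61.4]
tool x,y,z world [[0.381, 0.925, 0.0], [0.925, -0.381, 0.002], [0.002, -0.0, -1.0]] q [-0.19  0.39  0.59  1.84 -0.26  0.99  0.12] F [ 0.9 -0.4  0.3] M [0.   0.06 0.01] gap 0.0939 t 2.8167
919 ((0.49541544914245605, -0.2291915863752365), 0.026866357773542404) 0.1142491448083319
4611 ((0.4951503276824951, -0.22917455434799194), 0.060049980878829956) 0.07855216757753306
```

View pics/w1.png

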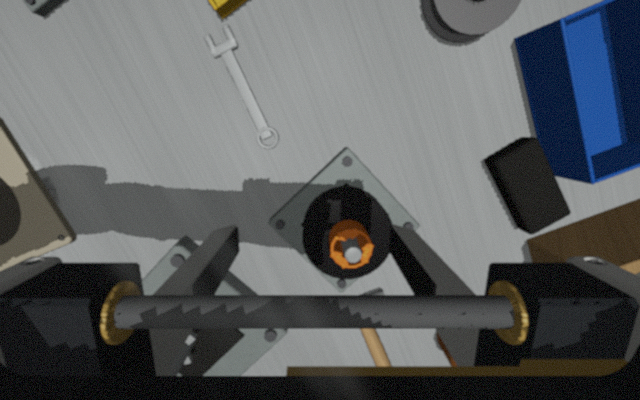

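Picture 2: the wrist view shows the orange hub at (352,245) on the black flange, with the spindle tip showing. Its centre is (0.495,-0.229), which agrees with the top camera. I go over it and down.

Request:
play_rows(
  deltas=[
    {"travel": [-30,18,5],"dr": [0,0,0],"grip": 94},
    {"travel": [-60,36,10],"dr": [0,0,0],"grip": 94},
    {"travel": [-73.5,43.3,15],"dr": [0,0,0],"grip": 94},
    {"travel": [-73.5,43.3,40],"dr": [0,0,0],"grip": 94},
    {"travel": [-73.5,43.3,70],"dr": [0,0,0],"grip": 94},
    {"travel": [-73.5,43.3,95],"dr": [0,0,0],"grip": 94},
    {"travel": [-73.5,43.3,120],"dr": [0,0,0],"grip": 94},
    {"travel": [-73.5,43.3,135],"dr": [0,0,0],"grip": 94},
    {"travel": [-73.5,43.3,145],"dr": [0,0,0],"grip": 94},
    {"travel": [-73.5,43.3,145],"dr": [0,0,0],"grip": 94},
  ],
)

```text
t: 3.7
position: [0.4943, -0.2383, 0.0963]
eef_rot: [0.834, 0.552, -0.001, 0.003]
force: [-0.1, 0.4, -0.5]
finger_gap: 0.0941
```

```bash
python3 -c "
from h import *
to([0.4952,-.2293,.085])"
```

```text
pos [ 0.4943 -0.2383  0.0963] travel mm [ 8.7 -2.7 11.3]
tool x,y,z world [[0.39, 0.921, -0.005], [0.921, -0.39, 0.004], [0.001, -0.006, -1.0]] q [ 0.09  0.63  0.48  1.9  -0.42  0.71  0.41] F [-0.1  0.4 -0.5] M [-0.03  0.14 -0.01] gap 0.0941 t 3.7
```

Request:
play_rows(
  deltas=[
    {"travel": [4,-1,2],"dr": [0,0,0],"grip": 94},
    {"travel": [8.7,-2.7,5],"dr": [0,0,0],"grip": 94},
    {"travel": [8.7,-2.7,8],"dr": [0,0,0],"grip": 94},
    {"travel": [8.7,-2.7,11],"dr": [0,0,0],"grip": 94},
    {"travel": [8.7,-2.7,11],"dr": [0,0,0],"grip": 94},
    {"travel": [8.7,-2.7,11],"dr": [0,0,0],"grip": 94},
    {"travel": [8.7,-2.7,11],"dr": [0,0,0],"grip": 94},
    {"travel": [8.7,-2.7,11],"dr": [0,0,0],"grip": 94},
    {"travel": [8.7,-2.7,11],"dr": [0,0,0],"grip": 94},
    {"travel": [8.7,-2.7,11],"dr": [0,0,0],"grip": 94},
  ],
)

```text
t: 4.53
position: [0.4953, -0.2295, 0.0854]
eef_rot: [0.834, 0.552, -0.001, 0.003]
force: [0.2, 0.3, 0.6]
finger_gap: 0.0941
```

```bash
python3 -c "
from h import *
to([0.4952,-.2293,.085])"
```

```text
pos [ 0.4953 -0.2295  0.0854] travel mm [ 0.2 -0.2  0.4]
tool x,y,z world [[0.39, 0.921, -0.005], [0.921, -0.39, 0.004], [0.002, -0.006, -1.0]] q [ 0.08  0.65  0.47  1.91 -0.44  0.68  0.41] F [0.2 0.3 0.6] M [-0.04  0.07  0.02] gap 0.0941 t 4.5333
```

Request:
play_rows(
  deltas=[
    {"travel": [0,0,0],"dr": [0.2,0.3,0],"grip": 70},
    {"travel": [0,0,0],"dr": [0.2,0.3,0],"grip": 58},
    {"travel": [0,0,0],"dr": [0.2,0.3,0],"grip": 52},
    {"travel": [0,0,0],"dr": [0.2,0.3,0],"grip": 45},
    {"travel": [0,0,0],"dr": [0.2,0.3,0],"grip": 40},
    {"travel": [0,0,0],"dr": [0.2,0.3,0],"grip": 40},
    {"travel": [0,0,0],"dr": [0.2,0.3,0],"grip": 40},
    {"travel": [0,0,0],"dr": [0.2,0.3,0],"grip": 40},
    {"travel": [0,0,0],"dr": [0.2,0.3,0],"grip": 40},
    {"travel": [0,0,0],"dr": [0.2,0.3,0],"grip": 40},
  ],
  squeeze=35,
)

```text
t: 5.37
position: [0.4953, -0.2295, 0.0854]
eef_rot: [0.834, 0.552, 0.0, 0.0]
force: [-0.3, 0.0, -0.5]
finger_gap: 0.0399
```

```bash
python3 -c "
from h import *
to([0.4952,-.2293,.085])"
```

```text
pos [ 0.4953 -0.2295  0.0854] travel mm [ 0.2 -0.1  0.4]
tool x,y,z world [[0.39, 0.921, 0.0], [0.921, -0.39, 0.001], [0.001, -0.0, -1.0]] q [ 0.08  0.65  0.46  1.91 -0.44  0.69  0.41] F [-0.3  0.  -0.5] M [-0.04  0.08 -0.01] gap 0.0399 t 5.3667
```

The fingers closed to 40 mm, where a 50 mm hub should have stopped them. I look before going on.

Run:
```python
from h import *
im,d,P=cloud('wrist'); im2,d2,P2=cloud('scene')
save(np.vstack([im,cv2.resize(im2[120:220,230:390],(640,400),interpolation=cv2.INTER_CUBIC)])[:, :],'w2')
for Q,nm in((P,'w'),(cloud('top')[2],'t')):
    z=Q[...,2]; g=(np.abs(Q[...,0]-.496)<.08)&(np.abs(Q[...,1]+.23)<.08)
    k=Q[g&(z>.07)&(z<.085)]; print(nm,len(k),cv2.minEnclosingCircle(k[:,:2].astype(np.float32)))
i=cv2.imread('pics/w2.png'); cv2.imwrite('pics/w2.png',cv2.resize(i,None,fx=.75,fy=.75))
```

```text
w 11804 ((0.4955429136753082, -0.2293083369731903), 0.060083016753196716)
t 255 ((0.5220232009887695, -0.2037956267595291), 0.04596475511789322)
```

View pics/w2.png

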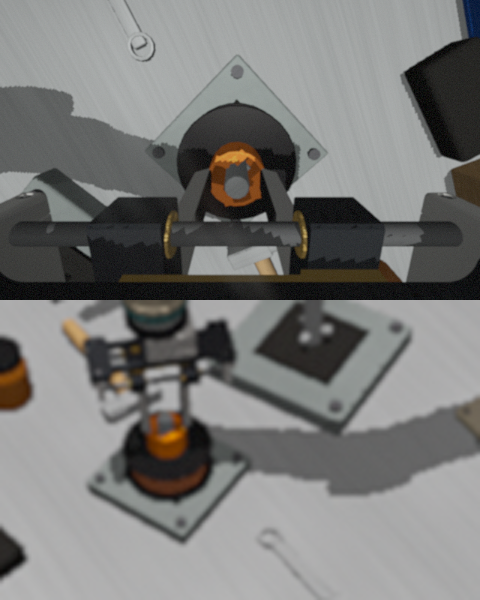

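Picture 3: the fingers straddle the hub at (237,175), but whether they bear on it is unclear. I command a tighter opening to find out.

Request:
play_rows(
  deltas=[
    {"travel": [0,0,0],"dr": [0,0,0],"grip": 34},
    {"travel": [0,0,0],"dr": [0,0,0],"grip": 30},
    {"travel": [0,0,0],"dr": [0,0,0],"grip": 30},
    {"travel": [0,0,0],"dr": [0,0,0],"grip": 30},
    {"travel": [0,0,0],"dr": [0,0,0],"grip": 30},
    {"travel": [0,0,0],"dr": [0,0,0],"grip": 30},
    {"travel": [0,0,0],"dr": [0,0,0],"grip": 30},
    {"travel": [0,0,0],"dr": [0,0,0],"grip": 30},
    {"travel": [0,0,0],"dr": [0,0,0],"grip": 30},
    {"travel": [0,0,0],"dr": [0,0,0],"grip": 30},
  ],
  squeeze=35,
)

```text
t: 6.35
position: [0.4953, -0.2295, 0.0854]
eef_rot: [0.834, 0.552, 0.0, 0.0]
force: [-0.4, 0.2, -0.7]
finger_gap: 0.0303
```

Run:
```python
from h import *
to([0.4952,-.2293,.085])
im,d,P=cloud('wrist'); save(im[80:380,120:520],'w3')
z=P[...,2]; g=(np.abs(P[...,0]-.4955)<.045)&(np.abs(P[...,1]+.2293)<.045)
s=ctrl.sense();y=R.from_quat(s['eef_rot']).as_matrix()[:,1]
for lo in np.arange(.084,.18,.008):
    k=P[g&(z>lo)&(z<lo+.008)]-[.4955,-.2293,0]
    if len(k): print(round(lo,3),len(k),'along jaw',np.round(np.percentile(k@y,[1,50,99]),4))
```

```text
pos [ 0.4953 -0.2295  0.0854] travel mm [ 0.2 -0.1  0.4]
tool x,y,z world [[0.39, 0.921, 0.0], [0.921, -0.39, 0.001], [0.001, -0.0, -1.0]] q [ 0.08  0.65  0.46  1.91 -0.44  0.69  0.41] F [-0.4  0.2 -0.7] M [-0.07  0.07  0.02] gap 0.0303 t 6.35
0.084 188 along jaw [-0.0219  0.0023  0.0219]
0.092 187 along jaw [-0.0218  0.0025  0.022 ]
0.1 307 along jaw [-0.0209  0.003   0.0213]
0.108 1923 along jaw [-0.0202 -0.0021  0.0214]
0.116 298 along jaw [-0.0239  0.0004  0.0219]
0.124 655 along jaw [-0.0263  0.0004  0.0255]
0.132 834 along jaw [-0.0266  0.0004  0.0255]
0.14 365 along jaw [-0.0271 -0.0153  0.0262]
0.148 385 along jaw [-0.0269  0.0145  0.0263]
0.156 479 along jaw [-0.0271 -0.0153  0.0263]
0.164 544 along jaw [-0.027  -0.0153  0.0262]
0.172 539 along jaw [-0.0253  0.0145  0.0246]
```

View pics/w3.png

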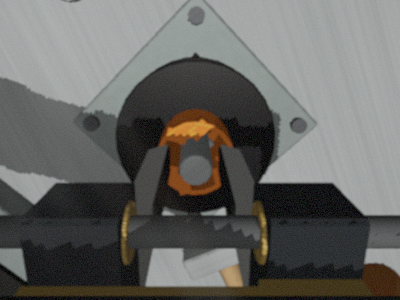

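Run:
```python
from h import *
im,d,P=cloud('wrist'); s=ctrl.sense(); M=R.from_quat(s['eef_rot']).as_matrix()
T=(P-s['position'])@M*1000
print(np.round(ctrl.camera_model('wrist')['hand_eye'],3))
np.set_printoptions(linewidth=200)
for r in range(212,262,6):
    print(r,[tuple(np.round(T[r,c]).astype(int)) for c in (270,278,286,292,300,310,320,340,350)], [tuple(im[r,c]) for c in (286,)])
for c in ('scene','top'):
    im,d,P=cloud(c); T=(P-s['position'])@M*1000
    g=(abs(T[...,0])<14)&(abs(T[...,1])<30)&(abs(T[...,1])>10)&(T[...,2]<40)&(T[...,2]>-70)
    k=T[g]; k=k[np.argsort(k[:,2])]; print(c,len(k)); print(np.histogram(k[:,2],bins=range(-70,41,5)))
    rr,cc=np.where(g&(T[...,2]<-25)); print([(tuple(np.round(T[a,b]).astype(int)),tuple(map(int,im[a,b]))) for a,b in list(zip(rr,cc))[::12]])
```

```text
[[-0.    -0.97  -0.243  0.072]
 [ 1.    -0.    -0.001 -0.   ]
 [ 0.001 -0.243  0.97  -0.21 ]
 [ 0.     0.     0.     1.   ]]
212 [(np.int64(8), np.int64(-32), np.int64(6)), (np.int64(8), np.int64(-27), np.int64(6)), (np.int64(17), np.int64(-18), np.int64(-24)), (np.int64(18), np.int64(-14), np.int64(-29)), (np.int64(18), np.int64(-9), np.int64(-29)), (np.int64(19), np.int64(-3), np.int64(-30)), (np.int64(18), np.int64(4), np.int64(-29)), (np.int64(18), np.int64(16), np.int64(-29)), (np.int64(-9223372036854775808), np.int64(-9223372036854775808), np.int64(-9223372036854775808))] [(np.uint8(131), np.uint8(72), np.uint8(26))]
218 [(np.int64(3), np.int64(-33), np.int64(7)), (np.int64(3), np.int64(-27), np.int64(7)), (np.int64(15), np.int64(-17), np.int64(-30)), (np.int64(14), np.int64(-14), np.int64(-29)), (np.int64(14), np.int64(-9), np.int64(-29)), (np.int64(9), np.int64(-3), np.int64(-13)), (np.int64(9), np.int64(4), np.int64(-13)), (np.int64(-4), np.int64(21), np.int64(29)), (np.int64(3), np.int64(27), np.int64(8))] [(np.uint8(133), np.uint8(75), np.uint8(29))]
224 [(np.int64(-1), np
[... 3366 characters left out ...]
, array([-70, -65, -60, -55, -50, -45, -40, -35, -30, -25, -20, -15, -10,  -5,   0,   5,  10,  15,  20,  25,  30,  35,  40]))
[((np.int64(8), np.int64(-20), np.int64(-69)), (79, 77, 75)), ((np.int64(9), np.int64(-23), np.int64(-59)), (92, 91, 90)), ((np.int64(0), np.int64(11), np.int64(-46)), (100, 76, 67)), ((np.int64(10), np.int64(27), np.int64(-49)), (70, 68, 67)), ((np.int64(8), np.int64(-14), np.int64(-31)), (98, 57, 31))]
top 0
(array([0, 0, 0, 0, 0, 0, 0, 0, 0, 0, 0, 0, 0, 0, 0, 0, 0, 0, 0, 0, 0, 0]), array([-70, -65, -60, -55, -50, -45, -40, -35, -30, -25, -20, -15, -10,  -5,   0,   5,  10,  15,  20,  25,  30,  35,  40]))
[]<stdin>:7: RuntimeWarning: invalid value encountered in cast
```

Wrist and scene depth agree that the finger ends really stop about 36 mm behind the reported TCP, at z≈0.121. That is just above the hub top at 0.114, so the fingers closed on air. I open and go down carefully, then measure again.

Request:
play_rows(
  deltas=[
    {"travel": [0,0,0],"dr": [0,0,0],"grip": 94},
    {"travel": [0,0,0],"dr": [0,0,0],"grip": 94},
    {"travel": [0,0,0],"dr": [0,0,0],"grip": 94},
    {"travel": [0,0,0],"dr": [0,0,0],"grip": 94},
    {"travel": [0,0,0],"dr": [0,0,0],"grip": 94},
    {"travel": [0,0,4],"dr": [0,0,0],"grip": 94},
    {"travel": [0,0,8],"dr": [0,0,0],"grip": 94},
    {"travel": [0,0,12],"dr": [0,0,0],"grip": 94},
    {"travel": [0,0,15],"dr": [0,0,0],"grip": 94},
    {"travel": [0,0,15],"dr": [0,0,0],"grip": 94},
  ],
)

```text
t: 7.38
position: [0.4947, -0.2292, 0.0695]
eef_rot: [0.834, 0.552, -0.0, -0.0]
force: [-0.3, 0.3, 0.7]
finger_gap: 0.092
```

Run:
```python
from h import *
print('tcp_to_grasp',ctrl.tcp_to_grasp)
to([0.4955,-.2293,.047])
im,d,P=cloud('wrist'); save(im[100:400,120:520],'w4'); s=ctrl.sense(); M=R.from_quat(s['eef_rot']).as_matrix()
T=(P-s['position'])@M*1000
g=(abs(abs(T[...,1])-53)<10)&(T[...,0]>-20)&(T[...,0]<25)
print('finger z hist',np.histogram(T[g][:,2],bins=range(-100,41,4)))
hub=P[(np.abs(P[...,2]-.0785)<.004)&(np.hypot(P[...,0]-.4955,P[...,1]+.2293)<.07)]
print(cv2.minEnclosingCircle(hub[:,:2].astype(np.float32)))
```

```text
tcp_to_grasp 0.0188
pos [ 0.4947 -0.2292  0.0695] travel mm [ 0.2  0.8 22.5]
tool x,y,z world [[0.39, 0.921, 0.0], [0.921, -0.39, -0.001], [-0.001, 0.001, -1.0]] q [ 0.09  0.67  0.45  1.92 -0.46  0.65  0.42] F [-0.3  0.3  0.7] M [-0.02  0.1   0.01] gap 0.092 t 7.3833
finger z hist (array([ 440,  426,  426,  409,  431,  373,  356,  334,  292,  288,  263,
        244,  233,  208,  212,  170,  140,   50,    0,    0,    0,    0,
       1738,  352,    0,    0,    0,    0,    0,    0,    0,    0,    0,
          0,    0]), array([-100,  -96,  -92,  -88,  -84,  -80,  -76,  -72,  -68,  -64,  -60,
        -56,  -52,  -48,  -44,  -40,  -36,  -32,  -28,  -24,  -20,  -16,
        -12,   -8,   -4,    0,    4,    8,   12,   16,   20,   24,   28,
         32,   36,   40]))
((0.49577033519744873, -0.2290446013212204), 0.05993743985891342)
```

View pics/w4.png

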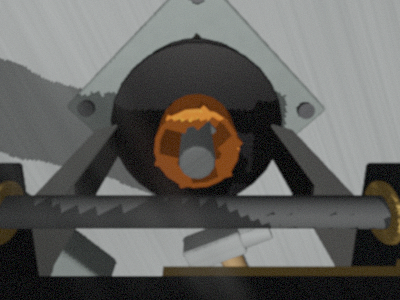

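Picture 4: the finger tips at crop (110,130) and (280,130) are still clear above the flange. The wrist depth puts them about 31 mm behind the reported TCP, at z≈0.100. I check that the rail clears the spindle before going lower.

Run:
```python
from h import *
im,d,P=cloud('wrist'); s=ctrl.sense(); M=R.from_quat(s['eef_rot']).as_matrix()
T=(P-s['position'])@M*1000
g=(abs(T[...,1])<15)&(abs(T[...,0])<60)
h=T[g]; print([ (z,int(((h[:,2]>=z)&(h[:,2]<z+10)).sum()), np.round(h[(h[:,2]>=z)&(h[:,2]<z+10)][:,0].min() if ((h[:,2]>=z)&(h[:,2]<z+10)).any() else 0)) for z in range(-190,0,10)])
f=T[(abs(abs(T[...,1])-53)<10)&(abs(T[...,0])<25)&(T[...,2]<-20)]
print('tips',np.sort(f[:,2])[-20:].round(1),np.percentile(f[f[:,2]>-60][:,0],[1,50,99]))
```

```text
[(-190, 0, np.int64(0)), (-180, 0, np.int64(0)), (-170, 3879, np.float64(22.0)), (-160, 1008, np.float64(19.0)), (-150, 4169, np.float64(22.0)), (-140, 26, np.float64(28.0)), (-130, 0, np.int64(0)), (-120, 0, np.int64(0)), (-110, 0, np.int64(0)), (-100, 0, np.int64(0)), (-90, 0, np.int64(0)), (-80, 0, np.int64(0)), (-70, 940, np.float64(-8.0)), (-60, 270, np.float64(-2.0)), (-50, 1878, np.float64(-25.0)), (-40, 426, np.float64(-22.0)), (-30, 225, np.float64(-17.0)), (-20, 221, np.float64(-45.0)), (-10, 2854, np.float64(-51.0))]
tips [-31.1 -31.1 -31.1 -31.  -31.  -31.  -31.  -30.9 -30.9 -30.8 -30.8 -30.8
 -30.7 -30.7 -30.7 -30.6 -30.3 -30.2 -30.1 -29.9] [-6.5153762   9.02474681 11.20241768]
```

Request:
play_rows(
  deltas=[
    {"travel": [-1,0.4,4],"dr": [0,0,0],"grip": 94},
    {"travel": [-2,0.8,8],"dr": [0,0,0],"grip": 94},
    {"travel": [-2,0.8,12],"dr": [0,0,0],"grip": 94},
    {"travel": [-2,0.8,16],"dr": [0,0,0],"grip": 94},
    {"travel": [-2,0.8,16],"dr": [0,0,0],"grip": 94},
    {"travel": [-2,0.8,16],"dr": [0,0,0],"grip": 70},
    {"travel": [-2,0.8,16],"dr": [0,0,0],"grip": 60},
    {"travel": [-2,0.8,16],"dr": [0,0,0],"grip": 50},
    {"travel": [-2,0.8,16],"dr": [0,0,0],"grip": 40},
    {"travel": [-2,0.8,16],"dr": [0,0,0],"grip": 40},
  ],
  squeeze=30,
)

```text
t: 8.32
position: [0.4952, -0.2317, 0.0543]
eef_rot: [0.834, 0.552, 0.0, 0.0]
force: [0.2, -0.6, -0.2]
finger_gap: 0.0641
```

Request:
play_rows(
  deltas=[
    {"travel": [0,0,0],"dr": [0,0,0],"grip": 40},
    {"travel": [0,0,0],"dr": [0,0,0],"grip": 40},
    {"travel": [0,0,0],"dr": [0,0,0],"grip": 40},
    {"travel": [0,0,0],"dr": [0,0,0],"grip": 40},
    {"travel": [0,0,0],"dr": [0,0,0],"grip": 40},
    {"travel": [0,0,0],"dr": [0,0,0],"grip": 40},
    {"travel": [0,0,0],"dr": [0,0,0],"grip": 40},
    {"travel": [0,0,0],"dr": [0,0,0],"grip": 40},
    {"travel": [0,0,0],"dr": [0,0,0],"grip": 40},
    {"travel": [0,0,0],"dr": [0,0,0],"grip": 40},
  ],
)

```text
t: 9.15
position: [0.4955, -0.2318, 0.0544]
eef_rot: [0.834, 0.552, 0.0, 0.0]
force: [1.6, -0.0, 0.7]
finger_gap: 0.0499
```

Run:
```python
from h import *
to([0.4955,-.2293,.053])
```

```text
pos [ 0.4955 -0.2318  0.0544] travel mm [ 2.3 -0.9  1.4]
tool x,y,z world [[0.39, 0.921, 0.0], [0.921, -0.39, 0.001], [0.001, -0.0, -1.0]] q [ 0.11  0.69  0.43  1.93 -0.47  0.62  0.44] F [ 1.6 -0.   0.7] M [-0.08 -0.08  0.03] gap 0.0499 t 9.15
```

Gripped at 49.9 mm. First gentle upward try, 6.5 mm at the present angle.

Request:
play_rows(
  deltas=[
    {"travel": [0,0,-1],"dr": [0,0,0],"grip": 40},
    {"travel": [0,0,-2],"dr": [0,0,0],"grip": 40},
    {"travel": [0,0,-3],"dr": [0,0,0],"grip": 40},
    {"travel": [0,0,-4],"dr": [0,0,0],"grip": 40},
    {"travel": [0,0,-4.6],"dr": [0,0,0],"grip": 40},
    {"travel": [0,0,-5.2],"dr": [0,0,0],"grip": 40},
    {"travel": [0,0,-5.8],"dr": [0,0,0],"grip": 40},
    {"travel": [0,0,-6.2],"dr": [0,0,0],"grip": 40},
    {"travel": [0,0,-6.5],"dr": [0,0,0],"grip": 40},
    {"travel": [0,0,-6.5],"dr": [0,0,0],"grip": 40},
  ],
)

```text
t: 9.98
position: [0.4952, -0.2316, 0.0602]
eef_rot: [0.834, 0.552, -0.0, 0.0]
force: [1.8, -2.1, -16.2]
finger_gap: 0.0496
```

Run:
```python
from h import *
to([0.4955,-.2318,.0544])
```

```text
pos [ 0.4952 -0.2316  0.0602] travel mm [-0.1  0.3  5.8]
tool x,y,z world [[0.39, 0.921, -0.0], [0.921, -0.39, 0.0], [0.0, -0.0, -1.0]] q [ 0.11  0.68  0.44  1.92 -0.47  0.64  0.44] F [  1.8  -2.1 -16.2] M [-0.41 -0.45  0.04] gap 0.0496 t 9.9833
```

Hard stop, with about −16 N in z and z at 0.0602. Ease down, turn 14°, try again.

Request:
play_rows(
  deltas=[
    {"travel": [0,0,2],"dr": [0,0,0],"grip": 40},
    {"travel": [0,0,3],"dr": [0,0,0],"grip": 40},
    {"travel": [0,-0.2,3],"dr": [0,0,6],"grip": 40},
    {"travel": [0,-0.4,3],"dr": [0,0,11],"grip": 40},
    {"travel": [0,-0.5,3],"dr": [0,0,14],"grip": 40},
    {"travel": [0,-0.5,2],"dr": [0,0,14],"grip": 40},
    {"travel": [0,-0.5,1],"dr": [0,0,14],"grip": 40},
    {"travel": [0,-0.5,0],"dr": [0,0,14],"grip": 40},
    {"travel": [0,-0.5,-0.8],"dr": [0,0,14],"grip": 40},
    {"travel": [0,-0.5,-0.8],"dr": [0,0,14],"grip": 40},
  ],
)

```text
t: 10.82
position: [0.4948, -0.2314, 0.0601]
eef_rot: [0.895, 0.447, -0.0, 0.0]
force: [3.4, -1.7, -18.6]
finger_gap: 0.0499
```

Run:
```python
from h import *
to([0.4955,-.2318,.0544])
```

```text
pos [ 0.4948 -0.2314  0.0601] travel mm [0.1 0.8 5.7]
tool x,y,z world [[0.601, 0.8, -0.001], [0.8, -0.601, 0.0], [-0.0, -0.001, -1.0]] q [ 0.06  0.7   0.5   1.92 -0.54  0.65  0.26] F [  3.4  -1.7 -18.6] M [-0.63 -0.67  0.06] gap 0.0499 t 10.8167
```

Request:
play_rows(
  deltas=[
    {"travel": [0,0,2],"dr": [0,0,0],"grip": 40},
    {"travel": [0,0,3],"dr": [0,0,0],"grip": 40},
    {"travel": [0,-0.2,3],"dr": [0,0,6],"grip": 40},
    {"travel": [0,-0.4,3],"dr": [0,0,11],"grip": 40},
    {"travel": [0,-0.5,3],"dr": [0,0,14],"grip": 40},
    {"travel": [0,-0.5,2],"dr": [0,0,14],"grip": 40},
    {"travel": [0,-0.5,1],"dr": [0,0,14],"grip": 40},
    {"travel": [0,-0.5,0],"dr": [0,0,14],"grip": 40},
    {"travel": [0,-0.5,-0.8],"dr": [0,0,14],"grip": 40},
    {"travel": [0,-0.5,-0.8],"dr": [0,0,14],"grip": 40},
  ],
)

```text
t: 11.65
position: [0.4944, -0.2311, 0.0601]
eef_rot: [0.942, 0.335, -0.001, 0.0]
force: [2.6, -2.1, -18.2]
finger_gap: 0.05
```

Request:
play_rows(
  deltas=[
    {"travel": [0,0,2],"dr": [0,0,0],"grip": 40},
    {"travel": [0,0,3],"dr": [0,0,0],"grip": 40},
    {"travel": [0,-0.2,3],"dr": [0,0,6],"grip": 40},
    {"travel": [0,-0.4,3],"dr": [0,0,11],"grip": 40},
    {"travel": [0,-0.5,3],"dr": [0,0,14],"grip": 40},
    {"travel": [0,-0.5,2],"dr": [0,0,14],"grip": 40},
    {"travel": [0,-0.5,1],"dr": [0,0,14],"grip": 40},
    {"travel": [0,-0.5,0],"dr": [0,0,14],"grip": 40},
    {"travel": [0,-0.5,-0.8],"dr": [0,0,14],"grip": 40},
    {"travel": [0,-0.5,-0.8],"dr": [0,0,14],"grip": 40},
  ],
)

```text
t: 12.48
position: [0.494, -0.2307, 0.0601]
eef_rot: [0.976, 0.218, -0.001, 0.001]
force: [2.9, -2.2, -17.7]
finger_gap: 0.0501
```

Request:
play_rows(
  deltas=[
    {"travel": [0,0,2],"dr": [0,0,0],"grip": 40},
    {"travel": [0,0,3],"dr": [0,0,0],"grip": 40},
    {"travel": [0,-0.2,3],"dr": [0,0,6],"grip": 40},
    {"travel": [0,-0.4,3],"dr": [0,0,11],"grip": 40},
    {"travel": [0,-0.5,3],"dr": [0,0,14],"grip": 40},
    {"travel": [0,-0.5,2],"dr": [0,0,14],"grip": 40},
    {"travel": [0,-0.5,1],"dr": [0,0,14],"grip": 40},
    {"travel": [0,-0.5,0],"dr": [0,0,14],"grip": 40},
    {"travel": [0,-0.5,-0.8],"dr": [0,0,14],"grip": 40},
    {"travel": [0,-0.5,-0.8],"dr": [0,0,14],"grip": 40},
  ],
)

```text
t: 13.32
position: [0.4937, -0.2302, 0.0601]
eef_rot: [0.995, 0.098, -0.001, 0.001]
force: [2.3, -3.2, -18.4]
finger_gap: 0.0501
```

Request:
play_rows(
  deltas=[
    {"travel": [0,0,2],"dr": [0,0,0],"grip": 40},
    {"travel": [0,0,3],"dr": [0,0,0],"grip": 40},
    {"travel": [0,-0.2,3],"dr": [0,0,6],"grip": 40},
    {"travel": [0,-0.4,3],"dr": [0,0,11],"grip": 40},
    {"travel": [0,-0.5,3],"dr": [0,0,14],"grip": 40},
    {"travel": [0,-0.5,2],"dr": [0,0,14],"grip": 40},
    {"travel": [0,-0.5,1],"dr": [0,0,14],"grip": 40},
    {"travel": [0,-0.5,0],"dr": [0,0,14],"grip": 40},
    {"travel": [0,-0.5,-0.8],"dr": [0,0,14],"grip": 40},
    {"travel": [0,-0.5,-0.8],"dr": [0,0,14],"grip": 40},
  ],
)

```text
t: 14.15
position: [0.4935, -0.2296, 0.0603]
eef_rot: [1.0, -0.024, -0.001, 0.001]
force: [2.9, -2.0, -16.2]
finger_gap: 0.0498
```

Run:
```python
from h import *
to([0.4955,-.2318,.0544])
im,d,P=cloud('wrist'); save(cv2.resize(im[150:350,220:420],(600,600),interpolation=cv2.INTER_CUBIC),'w5')
```

```text
pos [ 0.4935 -0.2296  0.0603] travel mm [2.1 2.1 5.9]
tool x,y,z world [[0.999, -0.047, -0.003], [-0.047, -0.999, 0.002], [-0.003, -0.002, -1.0]] q [-0.09  0.78  0.78  1.93 -0.79  0.76 -0.48] F [  2.9  -2.  -16.2] M [-0.5  -0.31  0.03] gap 0.0498 t 14.15
```

View pics/w5.png

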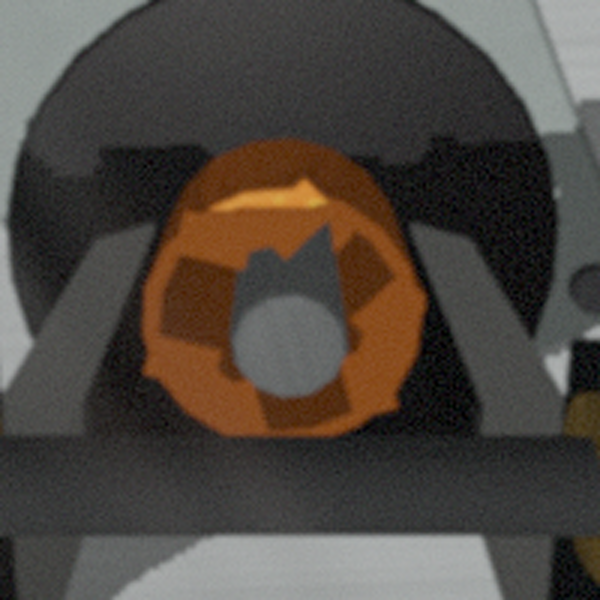

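Picture 5: the keyways at (200,300), (365,275) and (305,405) keep their place relative to the fingers, so the hub does turn with the grip. I carry on.

Request:
play_rows(
  deltas=[
    {"travel": [0,0,2],"dr": [0,0,0],"grip": 40},
    {"travel": [0,0,3],"dr": [0,0,0],"grip": 40},
    {"travel": [0,-0.2,3],"dr": [0,0,6],"grip": 40},
    {"travel": [0,-0.4,3],"dr": [0,0,11],"grip": 40},
    {"travel": [0,-0.5,3],"dr": [0,0,14],"grip": 40},
    {"travel": [0,-0.5,2],"dr": [0,0,14],"grip": 40},
    {"travel": [0,-0.5,1],"dr": [0,0,14],"grip": 40},
    {"travel": [0,-0.5,0],"dr": [0,0,14],"grip": 40},
    {"travel": [0,-0.5,-0.8],"dr": [0,0,14],"grip": 40},
    {"travel": [0,-0.5,-0.8],"dr": [0,0,14],"grip": 40},
  ],
)

```text
t: 15.03
position: [0.4937, -0.2293, 0.0615]
eef_rot: [0.989, -0.145, -0.001, 0.001]
force: [-0.6, -0.8, -4.4]
finger_gap: 0.0499
```

Run:
```python
from h import *
to([0.4955,-.2318,.0544])
```

```text
pos [ 0.4937 -0.2293  0.0615] travel mm [2.4 1.9 7.1]
tool x,y,z world [[0.958, -0.287, -0.001], [-0.287, -0.958, 0.003], [-0.002, -0.002, -1.0]] q [-0.13  0.8   0.84  1.93 -0.84  0.8  -0.67] F [-0.6 -0.8 -4.4] M [-0.1   0.07 -0.01] gap 0.0499 t 15.0333
```

Free: z rose to 0.0615 with only the weight (−4.4 N). I draw it straight up, slowly at first.

Request:
play_rows(
  deltas=[
    {"travel": [0,0,-2],"dr": [0,0,0],"grip": 40},
    {"travel": [0,0,-4],"dr": [0,0,0],"grip": 40},
    {"travel": [0,0,-6],"dr": [0,0,0],"grip": 40},
    {"travel": [0,0,-8],"dr": [0,0,0],"grip": 40},
    {"travel": [0,0,-10],"dr": [0,0,0],"grip": 40},
    {"travel": [0,0,-12],"dr": [0,0,0],"grip": 40},
    {"travel": [0,0,-14],"dr": [0,0,0],"grip": 40},
    {"travel": [0,0,-16],"dr": [0,0,0],"grip": 40},
    {"travel": [0,0,-18],"dr": [0,0,0],"grip": 40},
    {"travel": [0,0,-20],"dr": [0,0,0],"grip": 40},
  ],
)

```text
t: 15.87
position: [0.4937, -0.2292, 0.0817]
eef_rot: [0.989, -0.145, -0.001, 0.001]
force: [-0.5, -0.7, -4.1]
finger_gap: 0.0502
```

Request:
play_rows(
  deltas=[
    {"travel": [0,0,-8],"dr": [0,0,0],"grip": 40},
    {"travel": [0,0,-18],"dr": [0,0,0],"grip": 40},
    {"travel": [0,0,-28],"dr": [0,0,0],"grip": 40},
    {"travel": [0,0,-39],"dr": [0,0,0],"grip": 40},
    {"travel": [0,0,-50],"dr": [0,0,0],"grip": 40},
    {"travel": [0,0,-61],"dr": [0,0,0],"grip": 40},
    {"travel": [0,0,-72],"dr": [0,0,0],"grip": 40},
    {"travel": [0,0,-83],"dr": [0,0,0],"grip": 40},
    {"travel": [0,0,-93],"dr": [0,0,0],"grip": 40},
    {"travel": [0,0,-100],"dr": [0,0,0],"grip": 40},
  ],
)

```text
t: 16.7
position: [0.4942, -0.2292, 0.1831]
eef_rot: [0.989, -0.145, -0.0, 0.001]
force: [0.1, -0.2, -4.6]
finger_gap: 0.0497
```

Run:
```python
from h import *
to([0.528,.2065,.18])
```

```text
pos [ 0.4942 -0.2292  0.1831] travel mm [ -92.7 -427.1    2. ]
tool x,y,z world [[0.958, -0.287, -0.0], [-0.287, -0.958, 0.003], [-0.001, -0.002, -1.0]] q [-0.23  0.66  1.01  1.82 -0.65  1.03 -0.82] F [ 0.1 -0.2 -4.6] M [ 0.05  0.08 -0.03] gap 0.0497 t 16.7
```

Request:
play_rows(
  deltas=[
    {"travel": [-3,-12,0],"dr": [0,0,-3],"grip": 40},
    {"travel": [-8,-36,0],"dr": [0,0,-7],"grip": 40},
    {"travel": [-13,-60,0],"dr": [0,0,-11],"grip": 40},
    {"travel": [-18,-84,0],"dr": [0,0,-15],"grip": 40},
    {"travel": [-24,-108,0],"dr": [0,0,-19],"grip": 40},
    {"travel": [-29,-132,0],"dr": [0,0,-23],"grip": 40},
    {"travel": [-34,-156,0],"dr": [0,0,-27],"grip": 40},
    {"travel": [-39,-180,0],"dr": [0,0,-31],"grip": 40},
    {"travel": [-44,-204,0],"dr": [0,0,-35],"grip": 40},
    {"travel": [-47,-216,0],"dr": [0,0,-37],"grip": 40},
  ],
)

```text
t: 17.53
position: [0.5106, -0.0039, 0.1819]
eef_rot: [0.983, 0.181, -0.001, -0.0]
force: [0.2, -0.0, -4.8]
finger_gap: 0.05
```

Run:
```python
from h import *
to([0.528,.2065,.18])
```

```text
pos [ 0.5106 -0.0039  0.1819] travel mm [  91.1 -190.4    1.9]
tool x,y,z world [[0.934, 0.356, -0.002], [0.356, -0.934, -0.001], [-0.003, 0.0, -1.0]] q [-0.62  0.56  0.88  1.91 -0.54  0.93 -0.69] F [ 0.2 -0.  -4.8] M [0.07 0.12 0.02] gap 0.05 t 17.5333
```

Request:
play_rows(
  deltas=[
    {"travel": [6,-12,0],"dr": [0,0,-3],"grip": 40},
    {"travel": [16,-34,0],"dr": [0,0,-6],"grip": 40},
    {"travel": [27,-56,0],"dr": [0,0,-10],"grip": 40},
    {"travel": [38,-78,0],"dr": [0,0,-14],"grip": 40},
    {"travel": [48,-100,0],"dr": [0,0,-18],"grip": 40},
    {"travel": [59,-122,0],"dr": [0,0,-22],"grip": 40},
    {"travel": [69,-144,0],"dr": [0,0,-26],"grip": 40},
    {"travel": [79,-166,0],"dr": [0,0,-28],"grip": 40},
    {"travel": [87,-182,0],"dr": [0,0,-30],"grip": 40},
    {"travel": [90,-190,0],"dr": [0,0,-30],"grip": 40},
  ],
)

```text
t: 18.37
position: [0.5271, 0.2093, 0.1816]
eef_rot: [0.902, 0.432, -0.001, -0.001]
force: [0.9, 0.0, -4.5]
finger_gap: 0.0499
```

Run:
```python
from h import *
to([0.527,.2065,.03])
im,d,P=cloud('wrist'); im2,_,_=cloud('scene'); save(np.hstack([cv2.resize(im,(480,300)),cv2.resize(im2[180:320,270:420],(320,300))]),'w6')
```

```text
pos [0.5271 0.2093 0.1816] travel mm [ -2.1   2.2 151.6]
tool x,y,z world [[0.627, 0.779, -0.0], [0.779, -0.627, -0.003], [-0.003, 0.002, -1.0]] q [-0.88  0.6   0.73  1.76 -0.48  0.97 -0.64] F [ 0.9  0.  -4.5] M [ 0.02  0.07 -0.01] gap 0.0499 t 18.3667
```

View pics/w6.png

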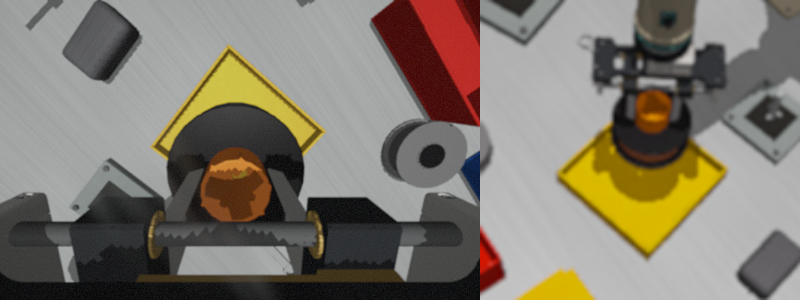

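Picture 6: the spool is level and hangs over the tray, with its hub at (237,185). I lower it.

Request:
play_rows(
  deltas=[
    {"travel": [0,0,10],"dr": [0,0,0],"grip": 40},
    {"travel": [-1,1,26],"dr": [0,0,0],"grip": 40},
    {"travel": [-2,2,44],"dr": [0,0,0],"grip": 40},
    {"travel": [-2,2,62],"dr": [0,0,0],"grip": 40},
    {"travel": [-2,2,80],"dr": [0,0,0],"grip": 40},
    {"travel": [-2,2,98],"dr": [0,0,0],"grip": 40},
    {"travel": [-2,2,114],"dr": [0,0,0],"grip": 40},
    {"travel": [-2,2,128],"dr": [0,0,0],"grip": 40},
    {"travel": [-2,2,136],"dr": [0,0,0],"grip": 40},
    {"travel": [-2,2,140],"dr": [0,0,0],"grip": 40},
  ],
)

```text
t: 19.3
position: [0.5259, 0.2022, 0.0402]
eef_rot: [0.903, 0.43, -0.003, -0.0]
force: [-0.1, 0.1, -4.1]
finger_gap: 0.0502
```

Request:
play_rows(
  deltas=[
    {"travel": [0,0,2],"dr": [0,0,0],"grip": 40},
    {"travel": [0,0,4],"dr": [0,0,0],"grip": 40},
    {"travel": [0,0,6],"dr": [0,0,0],"grip": 40},
    {"travel": [0,0,7],"dr": [0,0,0],"grip": 40},
    {"travel": [0,0,8],"dr": [0,0,0],"grip": 40},
    {"travel": [0,0,9],"dr": [0,0,0],"grip": 40},
    {"travel": [0,0,10],"dr": [0,0,0],"grip": 40},
    {"travel": [0,0,10],"dr": [0,0,0],"grip": 40},
    {"travel": [0,0,10],"dr": [0,0,0],"grip": 40},
    {"travel": [0,0,10],"dr": [0,0,0],"grip": 40},
  ],
)

```text
t: 20.13
position: [0.5259, 0.2022, 0.0302]
eef_rot: [0.903, 0.43, -0.003, -0.0]
force: [0.5, -0.0, -5.1]
finger_gap: 0.0497
```

Run:
```python
from h import *
to([0.527,.2065,.0294])
```

```text
pos [0.5259 0.2022 0.0302] travel mm [ 4.  -1.9  0.8]
tool x,y,z world [[0.631, 0.776, -0.005], [0.776, -0.631, -0.003], [-0.005, -0.002, -1.0]] q [-0.76  0.79  0.56  1.89 -0.66  0.67 -0.48] F [ 0.5 -0.  -5.1] M [-0.04  0.11  0.01] gap 0.0497 t 20.1333
```

Request:
play_rows(
  deltas=[
    {"travel": [0,0,0],"dr": [-0.1,0.2,0],"grip": 40},
    {"travel": [0,0,0.2],"dr": [-0.2,0.3,0],"grip": 40},
    {"travel": [0,0,0.4],"dr": [-0.2,0.3,0],"grip": 40},
    {"travel": [0,0,0.6],"dr": [-0.2,0.3,0],"grip": 40},
    {"travel": [0,0,0.8],"dr": [-0.2,0.3,0],"grip": 40},
    {"travel": [0,0,1.0],"dr": [-0.2,0.3,0],"grip": 40},
    {"travel": [0,0,1.2],"dr": [-0.2,0.3,0],"grip": 40},
    {"travel": [0,0,1.2],"dr": [-0.2,0.3,0],"grip": 40},
    {"travel": [0,0,1.2],"dr": [-0.2,0.3,0],"grip": 40},
    {"travel": [0,0,1.2],"dr": [-0.2,0.3,0],"grip": 40},
  ],
)

```text
t: 20.97
position: [0.526, 0.2023, 0.0294]
eef_rot: [0.903, 0.43, 0.001, 0.0]
force: [-0.7, 0.6, 1.5]
finger_gap: 0.0497
```

Resting: the force changed from −5 N to +1.5 N at z = 0.0294, as predicted. I release, then go up.

Request:
play_rows(
  deltas=[
    {"travel": [0,0,0],"dr": [0,0,0],"grip": 52},
    {"travel": [0,0,0],"dr": [0,0,0],"grip": 56},
    {"travel": [0,0,0],"dr": [0,0,0],"grip": 65},
    {"travel": [0,0,0],"dr": [0,0,0],"grip": 80},
    {"travel": [0,0,0],"dr": [0,0,0],"grip": 94},
    {"travel": [0,0,0],"dr": [0,0,0],"grip": 94},
    {"travel": [0,0,0],"dr": [0,0,0],"grip": 94},
    {"travel": [0,0,0],"dr": [0,0,0],"grip": 94},
    {"travel": [0,0,0],"dr": [0,0,0],"grip": 94},
    {"travel": [0,0,0],"dr": [0,0,0],"grip": 94},
  ],
)

```text
t: 21.8
position: [0.526, 0.2023, 0.0294]
eef_rot: [0.903, 0.43, 0.001, 0.0]
force: [-0.1, 0.4, -0.4]
finger_gap: 0.094
```

Request:
play_rows(
  deltas=[
    {"travel": [0,0,-5],"dr": [0,0,0],"grip": 94},
    {"travel": [0,0,-15],"dr": [0,0,0],"grip": 94},
    {"travel": [0,0,-30],"dr": [0,0,0],"grip": 94},
    {"travel": [0,0,-50],"dr": [0,0,0],"grip": 94},
    {"travel": [0,0,-75],"dr": [0,0,0],"grip": 94},
    {"travel": [0,0,-100],"dr": [0,0,0],"grip": 94},
    {"travel": [0,0,-125],"dr": [0,0,0],"grip": 94},
    {"travel": [0,0,-145],"dr": [0,0,0],"grip": 94},
    {"travel": [0,0,-160],"dr": [0,0,0],"grip": 94},
    {"travel": [0,0,-165],"dr": [0,0,0],"grip": 94},
  ],
)

```text
t: 22.63
position: [0.5275, 0.2023, 0.1977]
eef_rot: [0.903, 0.429, 0.003, 0.0]
force: [0.0, -0.6, 0.3]
finger_gap: 0.0945
```

Run:
```python
from h import *
im,d,P=cloud('wrist'); to([0.527,.2065,.0294])
z=P[...,2]; g=np.hypot(P[...,0]-.527,P[...,1]-.206)<.085
for lo,hi in [(.085,.1),(.048,.06)]:
    k=P[g&(z>lo)&(z<hi)]; print(len(k),cv2.minEnclosingCircle(k[:,:2].astype(np.float32)),np.median(k[:,2]),'plane slope',np.round(np.linalg.lstsq(np.c_[k[:,:2]-k[:,:2].mean(0),np.ones(len(k))],k[:,2],rcond=None)[0][:2],3))
im2,_,P2=cloud('top')
save(np.hstack([cv2.resize(im,(400,250)),cv2.resize(im2[90:340,150:520],(400,250))]),'w7')
for n in ['spare','can','jar','hammer','wrench','dolly','sandblock']:
    r=ctrl.masks_of('top',n)
    if r: print(n,np.round(r[0]['bbox'],0),np.round(np.nanmedian(P2[r[0]['pixels']],0),3))
```

```text
pos [0.5272 0.2024 0.1972] travel mm [  2.2  -3.2 167.8]
tool x,y,z world [[0.631, 0.776, 0.005], [0.776, -0.631, 0.003], [0.005, 0.002, -1.0]] q [-0.89  0.58  0.75  1.75 -0.46  0.99 -0.64] F [ 0.3 -0.   0.3] M [-0.07  0.04 -0.01] gap 0.0939 t 22.6833
905 ((0.5262576937675476, 0.20492388308048248), 0.02636576071381569) 0.08948789674540493 plane slope [-0.002  0.001]
6094 ((0.5263374447822571, 0.20469093322753906), 0.0600411593914032) 0.05356425126173853 plane slope [-0.  0.]
spare [310.  97. 345. 130.] [ 0.747 -0.006  0.04 ]
can [167. 145. 187. 170.] [0.622 0.471 0.109]
jar [469. 146. 497. 169.] [ 0.596 -0.479  0.087]
hammer [436. 186. 503. 214.] [ 0.465 -0.422  0.023]
wrench [304. 208. 352. 221.] [ 0.439 -0.013  0.007]
sandblock [387.  98. 431. 124.] [ 0.759 -0.274  0.034]
```

View pics/w7.png

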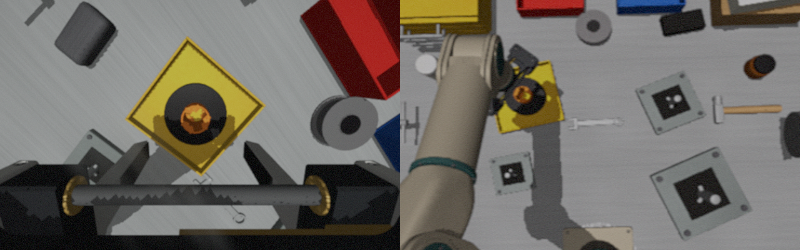

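Picture 7: the spool lies flat in the tray at (197,113), hub upward. The stand is empty at (668,100) and the other things are where they were.

```bash
python3 -c "
from h import *
print(ctrl.finish_job())"
```

```text
the job is handed in; nothing more can be done
None
```

The spool is off its stand and lying flat, hub upward, in the yellow tray. I handed the job in at about 23 s of the 72 s allowed.

**What I did:** I gripped the hub with 30 N and tried it upward, then turned it 14° at a time with a gentle try after each turn. Six tries stopped hard at about 16–19 N on the wrist, weight included. The seventh, at about 84°, came free with only the weight showing, about 4.4 N. I drew it straight up off the spindle, carried it over and set it down. The wrist force changed from −5 N to +1.5 N at the predicted height before I released it.

**Last checks:**
- The spool's centre is at (0.526, 0.205), about 2 mm from the tray's centre.
- Its upper flange is 53.6 mm above the bench with no measurable slope, and 53 mm was expected.
- The gripper is open and well clear.
- In the top view the spare, can, jar, hammer, wrench and sanding block are where they were, within measuring noise. Their visible masks shift the wrench's median a little.

**What disagreed:**
- **Finger length:** the real fingertips end about 31 mm behind the reported TCP. The first closing therefore met only air above the hub. The gap reading and the depth images showed it, and I corrected for it.
- **Dolly:** in the last check the network did not find it, as the arm partly hid it from the top camera. In the wrist picture it was standing where I expected it, but I did not measure it.

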